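# Open the instrument well with its lever

## Robot

A 6-joint arm with a two-finger parallel gripper is mounted at the origin on a cart in front of the work surface, level with it; the furniture and walls round the work are solid. World frame = base frame: x ahead of the robot, y to its left, z up, the work surface at z = 0. Lengths are in mm, angles in rad, forces in N, time in s.
With the tool pointing down it reaches from about 275 to 825 mm from the base axis. Payload 5.2 kg.
Tool frame: the origin (TCP) lies at the very end of the fingers, on their centre line; the grasp point (between the pads) lies 19 mm behind it; z points along the fingers, y is the line along which they close (so a half turn about z gives the same grasp; the last joint's range is limited). The gripper opens to 93 mm and grips with 3 to 60 N. Pads are 15 mm wide; open, the fingers measure 128 mm over their backs; the gripper's body (75 mm by 188 mm) begins 65 mm behind the grasp point.
Start: joints at [-1.423, 0.259, 1.535, -0, 1.348, -0.203], TCP at [189.028, -516.501, 191.653] pointing down, gripper open.
Joint ranges: [-3.14, 3.14], [-0.91, 2.08], [0.19, 2.58], [-1.22, 4.36], [0.22, 2.71], [-3.12, 3.12]. Speed limits (rad/s): [2.57, 2.57, 3.14, 3.14, 3.14, 3.14].

## Interface

Orientations are given as [roll, pitch, yaw] about the fixed x, y, z axes, in that order (R = Rz(yaw) Ry(pitch) Rx(roll)).
In Python, from bench import robot gives the robot as it stands. The module is installed in compiled form; this text tells all that it offers. Calls block until the motion is done:
- robot.move_ptp(position, orientation): joint-space move of the TCP to a pose.
- robot.move_linear(position, ori=None, speed=150, f_stop=None): straight line of the TCP; ori=None keeps the orientation; speed is the mean speed in mm/s. With f_stop (N) it stops when the force on the tool has changed by that much, and returns True; else False.
- robot.move_j(angles): joint-space move.
- robot.move_gripper(opening): opening from 0.0 (shut) to 1.0 (fully open); the grip force is fixed at half the most; returns when the fingers have stopped.
- robot.sleep(seconds).
- robot.inverse_kinematics(position, orientation): joint angles nearest the present ones, or None.
- robot.get_image(name): name is "scene" or "top"; returns a dict with "img" (384x512x3 uint8, blue, green, red), "fovy" (degrees; the focal length in pixels is half the picture's height over the tangent of half this angle, whatever the lens; pixels are square), "cx", "cy" (the principal point, pixels), "eye" and "orientation" of the camera in the world. Camera axes: x right, y down, z forward; pixel columns grow to the right and rows downward; lengths in mm; the calibration is good to about 2 mm. A picture is of the moment at which its call begins. There is no depth.
A pose or a line that the arm cannot do raises robot.MotionError and nothing moves.
- robot.hand_in(): hands the job in; it is judged then, once.
Readings, each from a call of its own:
- robot.current_t(): time.
- robot.current_qpos(): joint angles.
- robot.current_joint_vel(): joint speeds.
- robot.current_joint_efforts(): joint torques, N m.
- robot.current_tcp_pos(): TCP position.
- robot.current_eef_rot(): TCP orientation.
- robot.current_contact_force(): force on the tool from outside, world axes, zero at the start.
- robot.current_ft_torque(): the same for the moment, N m.
- robot.current_gripper_width(): opening from 0.0 (shut) to 1.0 (fully open).
- robot.current_finger_force(): force on a finger pad.
Only numpy, scipy, OpenCV 4.12 (cv2) and the standard library are available. Lean on these libraries where they do the work, as an engineer would, in place of code of your own. Each camera call takes 0.05 s, during which the arm holds its last target. There are 200 camera calls.

## Task

Hold the covered instrument well open by its lever: with the fingertips push the safety stop fully out from under the lever, by its upright plate, then press the long end of the lever all the way down to its rubber pad so that the short end raises the heavy steel flap, and finish while holding it pressed down. Grasp and lift nothing, leave the lever seated on its fulcrum, do not touch the flap yourself, and leave the other things on the bench where they stand.

Things in the scene. Friction and masses are not known exactly. Their poses are not given: they have to be found in the camera images.
- opener: Fixed metal device: base plate (385 x 150 mm; own x -180 to +205 mm) with an open-topped instrument well (x +85 to +198 mm, 78 mm high), a fulcrum (two grey cheeks 96 mm high, 39 mm over both) and a rubber rest pad (x -142 mm, top 37.5 mm above the bench). Origin on the bench below the fulcrum rod; +x along the lever towards the well, +y to the robot's left, +z up.
- fulcrum (a point): Centre of the fulcrum's horizontal cross rod, 75 mm above the bench; the axes are those of the opener.
- lever: Loose steel lever resting on the fulcrum rod: bar 24 mm wide, 8 mm thick, with a round pressing disc 40 mm across at the long end (centre at own x -150 mm) and a dark roller (x +70 mm) under the flap's lip. Origin on the rod axis; bar top 13 mm above it. At rest the long end is up 0.21 rad; pressed onto the pad it is 0.28 rad below level.
- lever_pivot (a point): The lever's origin, on the fulcrum rod while the lever is seated (within 2 mm of point fulcrum).
- lever_end (a point): Centre of the top face of the pressing disc, where to press down: about 119 mm above the bench at rest and 46 mm when fully pressed; its horizontal place shifts under 10 mm over the stroke. Holding it down takes about 3 to 6 N, more once it meets the pad.
- stop (a joint): Slide of the safety stop, m: a steel post 22 x 32 mm, 89 mm high, under the lever 90 mm from the fulcrum, on a slide bar with an upright push plate at its left. 0 to 0.012 = in: the pressed lever soon bears on it and is then pried off its fulcrum; 0.05 = fully out, end of travel. Grows along the opener's -y (to the right). Friction 1.5 N; stays where it is left.
- stop_push (a point): Centre of the outer (opener +y) face of the stop's push plate, 71 mm above the bench; push here along the opener's -y. Plate 36 mm wide, 8 mm thick, top edge 91 mm above the bench. It is at opener x -90 mm, y +107 mm with the stop at 0 and +57 mm fully out.
- flap_plate: The heavy steel flap (about 1.7 kg, 146 x 146 x 12 mm) that covers the well. Origin in the middle of the lower edge of its free lip, 78 mm above the bench when shut; from there the flap extends 146 mm along its own +x to the hinge line.
- flap_lip (a point): Middle of the top edge of the flap's free lip, which overhangs the well by 33 mm above the lever's roller; 90 mm above the bench when shut, about 126 mm when the lever is fully down on its pad; the flap falls shut by its own weight.
- reagent_bottle: Bystander: amber reagent bottle with black cap, 34 mm across, 75 mm high; origin at the centre of its underside.
- swab_tin: Bystander: round open tin of swabs, 61 mm across, 35 mm high; origin at the centre of its underside.
- film_roll: Bystander: white roll of sealing film, 61 mm across, 26 mm high; origin at the centre of its underside.
- timer: Bystander: flat white timer 66 x 66 x 18 mm, left of the fulcrum; origin at the centre of its underside.
- petri_dish: Bystander: lidded petri dish, 90 mm across, 15 mm high, at the left; origin at the centre of its underside.
- bottle_cap: Bystander: black bottle cap lying on the bench, 59 mm across, 28 mm high, at the front left; origin at the centre of its underside.

How it is judged (in metres and radians):
On the way, in this order (a step that is already met when the one before it is completed fails the run):
1. the safety stop is pushed out while the flap is still down (value of joint stop above 0.042 m and height (world z) of flap_lip below 0.102 m), for 0.2 s.
2. the lever, pressed by the fingers, raises the flap (height (world z) of flap_lip above 0.118 m and contact force between the fingers and lever above 0.5 N), for 0.3 s.
At the end, for the whole second after the job is handed in: The flap is held up and still, the top edge of its lip at least 118 mm above the bench (27 mm above shut), by the fingers pressing on the lever with more than 0.5 N; the stop is at least 42 mm out; the lever sits within 12 mm of its place on the fulcrum; the robot does not touch the flap (all of step 2 and value of joint stop above 0.042 m and distance between lever_pivot and fulcrum below 0.012 m and linear speed of flap_plate below 0.02 m/s and not (contact force between any of the fingers, the arm and flap_plate above 0.3 N)); the arm keeps its last pose, push and grip.
It fails at once if the robot touches the flap itself (contact force between any of the fingers, the arm and flap_plate above 0.3 N).
It fails at once if the lever is lifted or dragged off its fulcrum (not (distance between lever_pivot and fulcrum below 0.012 m)).
It fails at once if a bystander is moved more than 30 mm (distance of any of reagent_bottle, swab_tin, film_roll, timer, petri_dish, bottle_cap from where it was at the start of the episode above 0.03 m).
It also fails if it takes over 38 s, if anything falls off the work surface, if the arm or the gripper's body presses on something with over 40 N, if the wrist force passes 120 N, or if a joint passes its speed limit or range.

## Working session

There is one attempt and no reset: what is moved stays moved. The work goes in short steps, each a Python script; the robot and the scene stay as the last script left them, time stands still between calls to the robot, and variables do not carry over. Pictures are saved under pics/ and viewed, at most 10 in all, crops included, and the job is handed in when it is done.

```bash
mkdir -p pics; python3 - <<'E'
from bench import robot
import cv2
for n in("top","scene"):
    d=robot.get_image(n); cv2.imwrite(f"pics/{n}0.png",cv2.resize(d["img"],(800,600),interpolation=cv2.INTER_CUBIC))
    print(n,d["fovy"],d["cx"],d["cy"],d["eye"],d["orientation"])
print(robot.current_t(),robot.current_eef_rot())
E
```

```text
top 52.80686793647972 258.9330157038424 194.84646268374777 [ 417.94472891   71.11950303 1018.95091738] [-2.97227403 -0.01825905 -1.59699871]
scene 43.26748267872881 257.5884305150984 193.06130975471606 [168.46203678 803.39737577 800.7190628 ] [-2.25476531  0.00734879 -2.61438345]
0.1 [-3.13995944e+00 -2.95323587e-04  3.50798081e-01]
```

View pics/top0.png

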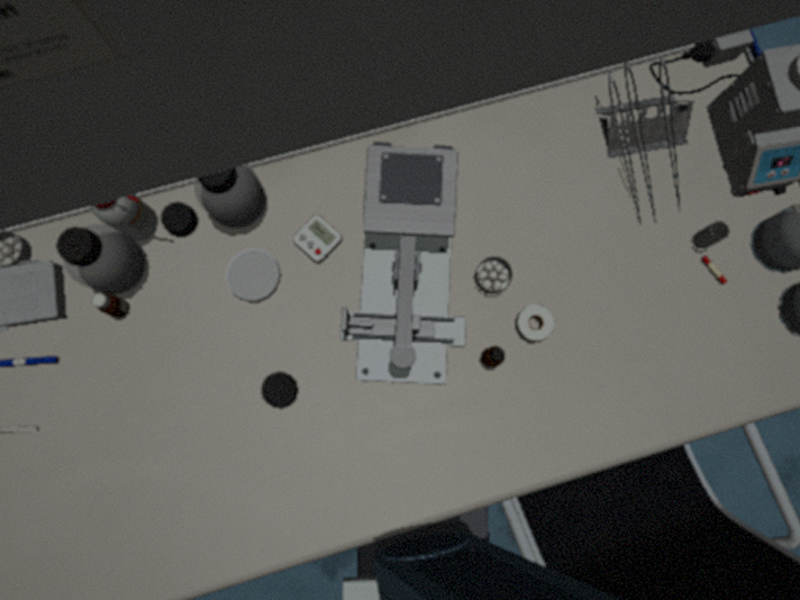

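View pics/scene0.png

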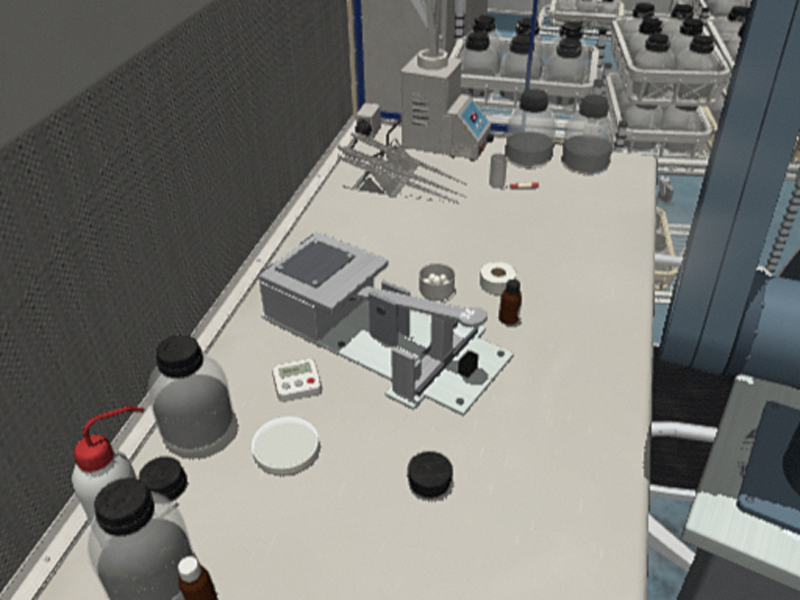

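The top view shows the opener with its base front corners at about (357,381) and (446,384), the disc at (402,357) and the push plate at (346,324). The scene view agrees. I'll enlarge both for a closer look.

```bash
cat > h.py <<'E'
import numpy as np, cv2
from scipy.spatial.transform import Rotation as R
from bench import robot
def ray(d,u,v,z):
    f=192/np.tan(np.radians(d["fovy"])/2)
    r=R.from_euler("xyz",d["orientation"]).apply([(u-d["cx"])/f,(v-d["cy"])/f,1]); e=np.array(d["eye"])
    return e+r*(z-e[2])/r[2]
def proj(d,p):
    f=192/np.tan(np.radians(d["fovy"])/2)
    c=R.from_euler("xyz",d["orientation"]).inv().apply(np.array(p)-d["eye"]); return c[:2]/c[2]*f+[d["cx"],d["cy"]]
E
python3 - <<'E'
from h import *
d=robot.get_image("top")
k=.64
for n,u,v,z in [("FL",357,381,6),("FR",446,384,6),("disc",402,357,119),("plate",346,324,91),("wellL",365,235,90),("wellR",454,237,90)]:
    print(n,ray(d,u*k,v*k,z).round(1))
cv2.imwrite("pics/topc.png",cv2.resize(d["img"][140:260,200:320],(600,600),interpolation=cv2.INTER_CUBIC))
E
```

```text
FL [463.4 130.6   6. ]
FR [454.6 -17.4   6. ]
disc [492.1  56.6 119. ]
plate [547.5 141.4  91. ]
wellL [689.7 110.   90. ]
wellR [683.4 -31.6  90. ]
```

View pics/topc.png

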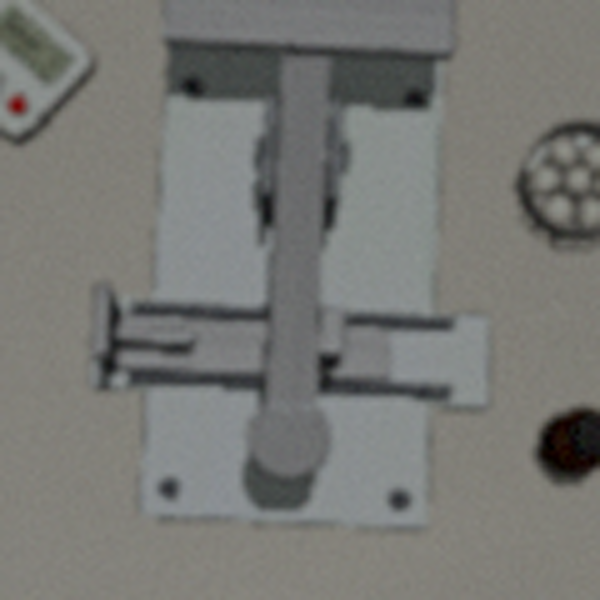

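The crop shows base corners (141,514) and (426,525), the disc at (288,441), lip corners (166,42) and (450,52), and the plate's outer top edge running (94,285) to (97,378). I'll fit the opener pose from these.

```bash
python3 - <<'E'
from h import *
from scipy.optimize import least_squares
d=robot.get_image("top")
P=[((-180,75,4),141,514),((-180,-75,4),426,525),((-144,0,119),288,441),((52,73,90),166,42),((52,-73,90),450,52),((-90,107,91),95,331)]
def T(q,p): return np.r_[R.from_euler("z",q[2]).as_matrix()[:2,:2]@p[:2]+q[:2],p[2]]
f=lambda q:np.concatenate([proj(d,T(q,np.array(p)))-[200+(u+.5)/5-.5,140+(v+.5)/5-.5] for p,u,v in P])
s=least_squares(f,[640,60,0.]); q=s.x
print(q,f(q).reshape(-1,2).round(2))
print("disc",T(q,np.array([-144,0,119.])),"push",T(q,np.array([-90,107,71.])))
E
```

```text
[ 6.39198946e+02  4.42358706e+01 -6.39494516e-02] [[ 0.72  1.08]
 [ 1.24  1.12]
 [ 1.39 -0.82]
 [-0.77  0.06]
 [ 1.07  0.51]
 [-3.54 -1.85]]
disc [495.49329157  53.43831637 119.        ] push [556.22084026 156.76868378  71.        ]
```

```bash
cat >> h.py <<'E'
def T(q,p): return np.r_[R.from_euler("z",q[2]).as_matrix()[:2,:2]@np.array(p[:2])+q[:2],p[2]]
def fit(d,P):
    from scipy.optimize import least_squares
    f=lambda q:np.concatenate([proj(d,T(q,p))-[200+(u+.5)/5-.5,140+(v+.5)/5-.5] for p,u,v in P])
    q=least_squares(f,[640,60,0.]).x; return q,f(q).reshape(-1,2).round(2)
E
python3 - <<'E'
from h import *
d=robot.get_image("top")
P=[((-180,75,4),141,514),((-180,-75,4),426,525),((-144,0,119),288,441),((52,73,90),166,42),((52,-73,90),450,52)]
q,r=fit(d,P); print(q,r); np.save("q.npy",q)
w=ray(d,200+95.5/5-.5,140+331.5/5-.5,91); print("plate in opener",R.from_euler("z",-q[2]).apply(np.r_[w[:2]-q[:2],91]))
o=[np.pi,0,q[2]]
robot.move_gripper(0)
robot.move_ptp(T(q,(-90,150,200)),o)
robot.move_linear(T(q,(-90,150,64)),speed=120)
print(robot.current_tcp_pos(),robot.current_t(),robot.current_contact_force())
d=robot.get_image("scene"); cv2.imwrite("pics/s1.png",cv2.resize(d["img"][130:290,150:350],(800,600)[:1]+(640,))[:600])
E
```

```text
[ 6.40132399e+02  4.54798897e+01 -7.11772377e-02] [[-0.26  0.5 ]
 [ 0.25  0.96]
 [ 0.4  -1.23]
 [-1.11 -0.49]
 [ 0.7   0.36]]
plate in opener [-95.71932832  96.21389214  91.        ]
[561.72646245 201.62091556  64.85540406] 5.825 [ 0.63708427  0.7950839  -0.23430684]
```

View pics/s1.png

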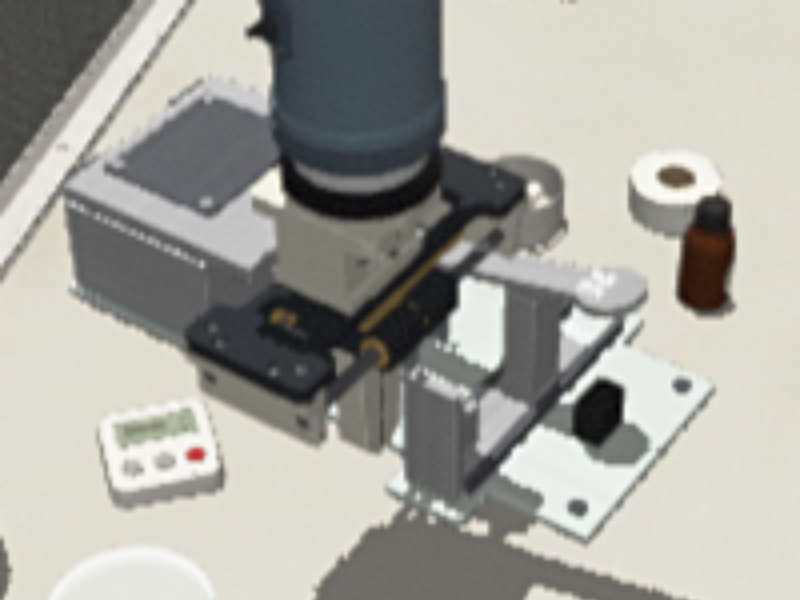

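The fingertips are at about (365,440) in this crop, left (+x) of the plate's outer face, which spans roughly x 405–470. I'll check the alignment by projection.

```bash
python3 - <<'E'
from h import *
q=np.load("q.npy"); d=robot.get_image("scene")
g=lambda p:((proj(d,p)-[150,130]+.5)*4).round(0)
print("tcp",g(robot.current_tcp_pos()))
for y in (107,97): print(y,[g(T(q,p)) for p in [(-72,y,91),(-108,y,91),(-72,y-8,91),(-108,y-8,91),(-90,y,71)]])
print("disc",g(T(q,(-144,0,119))),"FL",g(T(q,(-180,75,4))),"FR",g(T(q,(-180,-75,4))))
E
```

```text
tcp [372. 476.]
107 [array([392., 381.]), array([447., 406.]), array([400., 372.]), array([456., 398.]), array([420., 420.])]
97 [array([402., 370.]), array([458., 396.]), array([411., 362.]), array([466., 387.]), array([430., 410.])]
disc [611. 282.] FL [588. 538.] FR [716. 383.]
```

Projection confirms alignment: the plate's outer face is near y=97 at x≈-90, so the stop is about 10 mm out. Pushing now.

```bash
python3 - <<'E'
from h import *
q=np.load("q.npy")
print(robot.move_linear(T(q,(-91,84,64)),speed=60),robot.current_contact_force())
print(robot.move_linear(T(q,(-91,66,64)),speed=25,f_stop=10),robot.current_contact_force())
p=R.from_euler("z",-q[2]).apply(np.r_[robot.current_tcp_pos()[:2]-q[:2],0]);print(p,robot.current_t())
robot.move_linear(T(q,(-91,100,64)),speed=80)
robot.move_linear(T(q,(-91,100,190)),speed=150)
robot.move_linear(T(q,(-146,0,190)),speed=150)
d=robot.get_image("scene"); cv2.imwrite("pics/s2.png",cv2.resize(d["img"][130:280,150:350],(800,600)))
robot.move_linear(T(q,(-145,0,130)),speed=100)
print(robot.current_tcp_pos(),robot.current_t(),robot.current_contact_force())
E
```

```text
False [ 0.12506894 -0.47645292  0.10298734]
False [-0.19873314 -0.43923833  0.3331148 ]
[-90.86317139  65.65813609   0.        ] 8.0417
[495.95674037  55.89497304 130.38371395] 11.3167 [-0.23867791 -0.08073743  0.60290228]
```

View pics/s2.png

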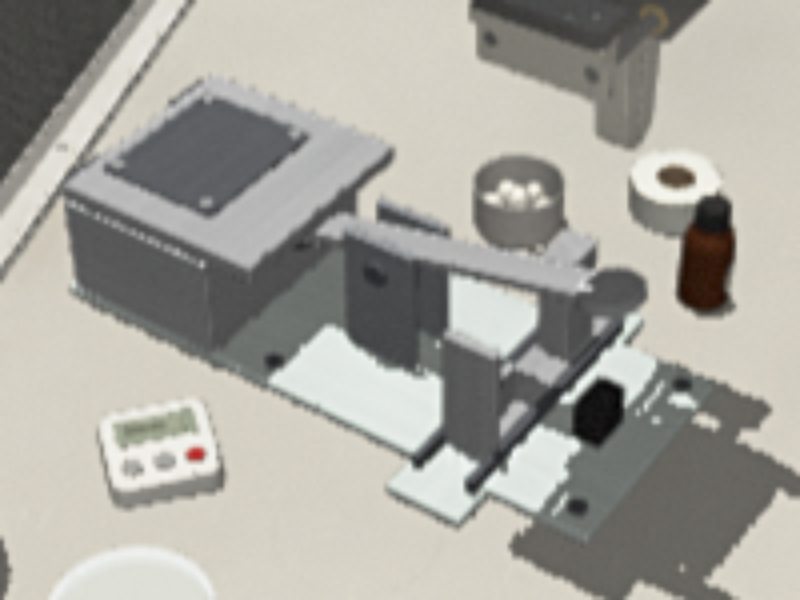

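The plate has moved to about (442,340)–(500,358), but the push never met the end of travel. I'll push again until there is a firm reaction, then press.

```bash
python3 - <<'E'
from h import *
q=np.load("q.npy")
robot.move_linear(T(q,(-91,100,190)),speed=200)
robot.move_linear(T(q,(-91,90,64)),speed=150)
print(robot.move_linear(T(q,(-91,50,64)),speed=30,f_stop=10),robot.current_contact_force())
print(R.from_euler("z",-q[2]).apply(np.r_[robot.current_tcp_pos()[:2]-q[:2],0]),robot.current_t())
robot.move_linear(T(q,(-91,90,64)),speed=80)
robot.move_linear(T(q,(-91,90,190)),speed=200)
robot.move_linear(T(q,(-145,0,190)),speed=200)
robot.move_linear(T(q,(-145,0,130)),speed=120)
d=robot.get_image("scene"); cv2.imwrite("pics/s3.png",cv2.resize(d["img"][130:280,150:350],(800,600)))
print(robot.current_tcp_pos(),robot.current_t())
E
```

```text
True [-0.12806216  2.40920527  3.5559117 ]
[-90.9509734   63.06308112   0.        ] 14.0167
[496.34942323  56.05523347 130.70460236] 16.6667
```

View pics/s3.png

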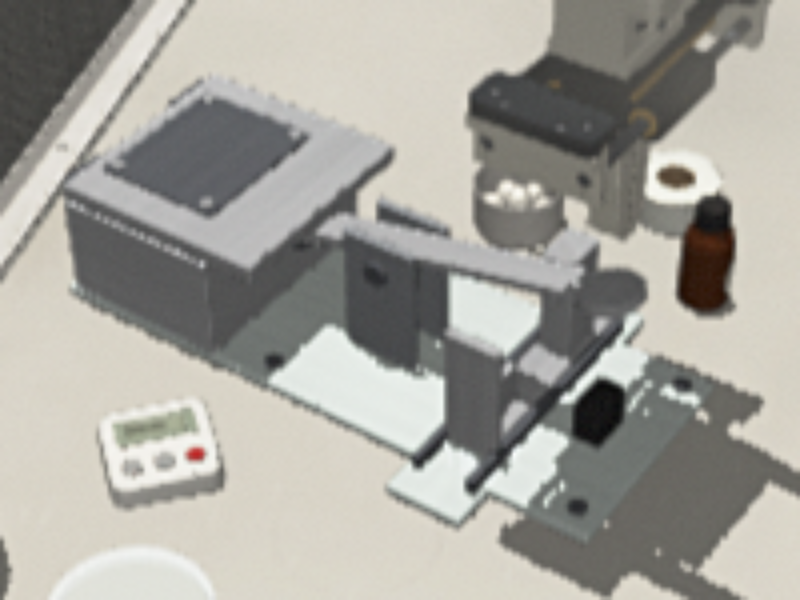

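The push met the end of travel, and the plate at (445,335) and the post at (570,245) are clear of the lever. Pressing along the disc's arc.

```bash
python3 - <<'E'
from h import *
q=np.load("q.npy")
for a in (.1,0,-.1,-.2):
    z=75+150*np.sin(a)+13*np.cos(a); x=-150*np.cos(a)+13*np.sin(a)
    robot.move_linear(T(q,(x,0,z)),speed=50)
    print(a,robot.current_contact_force().round(1),robot.current_tcp_pos()[2])
s=robot.move_linear(T(q,(-147.5,0,40)),speed=20,f_stop=15)
robot.sleep(.5)
print(s,robot.current_contact_force().round(1),robot.current_tcp_pos(),robot.current_t())
d=robot.get_image("scene"); cv2.imwrite("pics/s4.png",cv2.resize(d["img"][130:280,150:350],(800,600)))
E
```

```text
0.1 [ 0.4 -0.5  0.3] 102.86314227870457
0 [ 0.9 -0.2  4.2] 88.28744694286598
-0.1 [-3.  -0.3  5.2] 72.90033497202438
-0.2 [-3.4  0.1  4.8] 57.92086752477692
False [-6.3 -0.3  6.3] [491.15899101  56.22636088  39.83750325] 20.2583
```

View pics/s4.png

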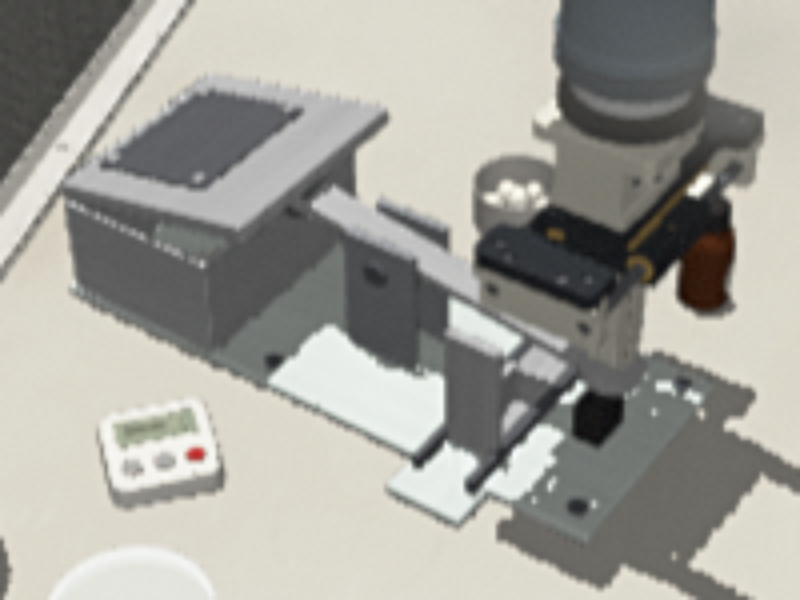

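The flap is raised, with its lip corner at about (240,232) against (247,270) when shut. I'll measure the lip height and check for pad contact.

```bash
python3 - <<'E'
from h import *
q=np.load("q.npy"); d=robot.get_image("scene")
g=lambda p:((proj(d,T(q,p))-[150,130]+.5)*4).round(0)
print("shut",g((52,73,90)),g((52,-73,90)))
for z in (110,118,126,130):
    a=np.arcsin((z-90)/146.); x=198-146*np.cos(a)+12*np.sin(a); print(z,g((x,73,z)),g((x,-73,z)))
for x,z in((-149,38),(-149,34)):
    s=robot.move_linear(T(q,(x,0,z)),speed=15,f_stop=12); robot.sleep(.2)
    print(s,robot.current_contact_force().round(1),robot.current_tcp_pos(),robot.current_t())
    if s: break
robot.sleep(.4)
d=robot.get_image("scene"); cv2.imwrite("pics/s5.png",cv2.resize(d["img"][130:280,150:350],(800,600)))
print(robot.current_contact_force().round(1))
E
```

```text
shut [250. 267.] [396. 143.]
110 [244. 238.] [391. 115.]
118 [240. 226.] [388. 104.]
126 [235. 213.] [385.  92.]
130 [233. 207.] [383.  86.]
False [-3.2 -0.3  6.7] [491.24350824  56.16727687  38.36556144] 20.875
False [-3.2 -0.9  6. ] [491.56005441  56.09894614  34.42949381] 21.4917
[-3.1 -0.3  6.1]
```

View pics/s5.png

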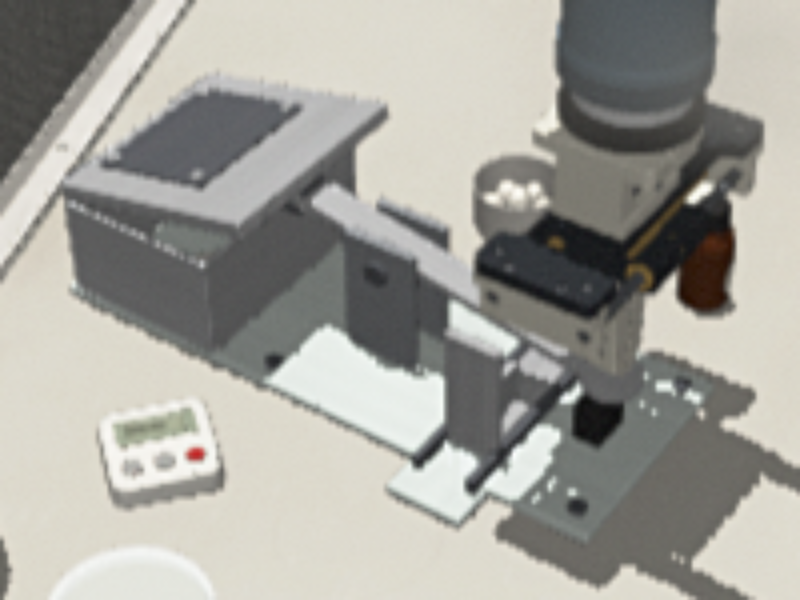

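The lip is at about 118–120 mm and the pad has not been reached yet (steady 6 N). Pressing on until the pad reacts.

```bash
python3 - <<'E'
from h import *
q=np.load("q.npy")
for z in (31,28,25,22):
    s=robot.move_linear(T(q,(-148.5,0,z)),speed=15,f_stop=12); robot.sleep(.2)
    f=robot.current_contact_force(); print(s,f.round(1),robot.current_tcp_pos(),robot.current_t())
    if s or f[2]>14: break
robot.sleep(.4)
d=robot.get_image("scene"); cv2.imwrite("pics/s6.png",cv2.resize(d["img"][130:280,150:350],(800,600)))
print(robot.current_contact_force().round(1))
E
```

```text
False [-3.9  0.3  5.6] [491.88523387  56.08903674  31.32926871] 22.4917
False [-2.7  1.1  5.6] [492.21750957  56.04668459  28.42065445] 23.0417
False [-2.4  1.   5.3] [492.62197406  56.01073024  25.55520419] 23.5917
False [-0.9  0.2  5.7] [493.08286557  55.92415986  22.69676475] 24.1417
[-1.2 -0.2  3.7]
```

View pics/s6.png

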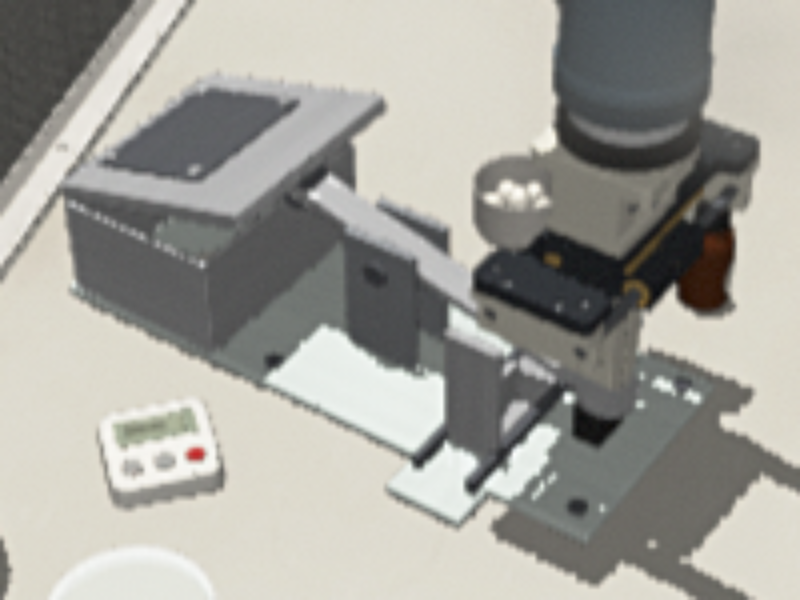

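```bash
python3 - <<'E'
from h import *
q=np.load("q.npy"); d=robot.get_image("scene")
g=lambda p:((proj(d,p)-[150,130]+.5)*4).round(0)
p=robot.current_tcp_pos()
print(robot.current_gripper_width(),robot.current_finger_force(),p,R.from_euler("z",-q[2]).apply(np.r_[p[:2]-q[:2],0]),robot.current_eef_rot())
print("tcp",g(p),"20 above",g(p+[0,0,20]),"disc full",g(T(q,(-148,0,46))),"disc rim +y",g(T(q,(-148,20,46))), "pad top",g(T(q,(-142,0,37.5))))
print(robot.current_contact_force(),robot.current_ft_torque(),robot.current_t())
E
```

```text
0.00610761550091858 2.780305000342196 [493.08841883  55.9301518   22.6951605 ] [-1.47414853e+02 -3.35475300e-02  0.00000000e+00] [-3.13904817e+00 -7.08588294e-04 -7.19982666e-02]
tcp [608. 412.] 20 above [609. 387.] disc full [611. 383.] disc rim +y [593. 403.] pad top [601. 390.]
[-1.00521915  0.5110571   6.07215649] [ 0.07159172  0.19424216 -0.01859953] 24.6417
```

The finger ends are physically about 20 mm above the reported TCP, so the lever is close to the pad. Pressing a little more.

```bash
python3 - <<'E'
from h import *
q=np.load("q.npy")
for z in (20,18,16,14):
    s=robot.move_linear(T(q,(-147.5,0,z)),speed=12,f_stop=10); robot.sleep(.2)
    f=robot.current_contact_force(); print(s,f.round(1),robot.current_tcp_pos(),robot.current_t())
    if s or f[2]>11: break
robot.sleep(.4)
d=robot.get_image("scene"); cv2.imwrite("pics/s7.png",cv2.resize(d["img"][130:280,150:350],(800,600)))
print(robot.current_contact_force().round(1))
E
```

```text
True [-3.2  0.4  7.8] [493.17039739  55.94572341  22.19941301] 25.05
[-2.   0.3  8. ]
```

View pics/s7.png

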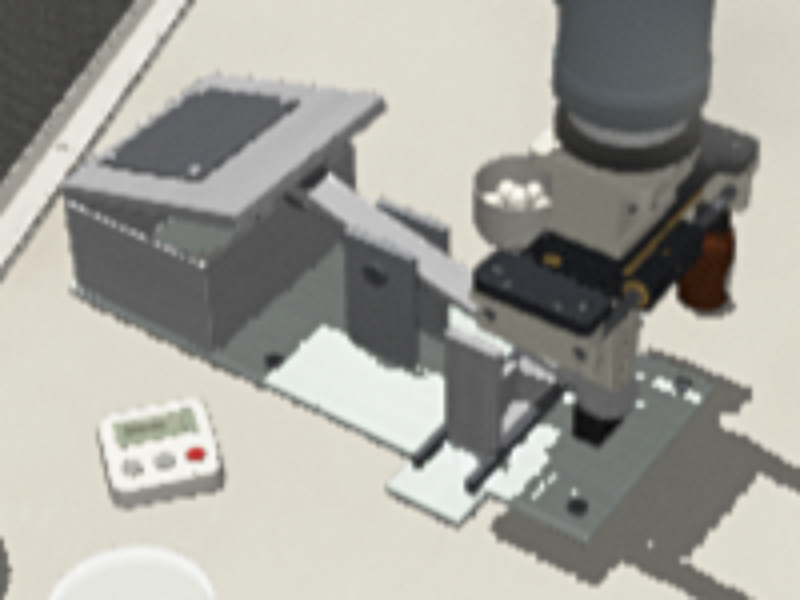

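The force has risen to 8 N on the pad, and the lip corner at (236,216) gives about 124 mm. The flap is steady, so I'll hand in.

```bash
python3 -c "
from bench import robot
print(robot.hand_in())"
```

```text
the job is handed in; nothing more can be done
None
```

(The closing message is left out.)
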